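# Pulse the spice grinder

## Task

Put the loose white lid on the spice grinder: let its two lugs down through the slots in the grinder's mouth until the lid's rim rests flat on the mouth, then turn it clockwise (seen from above) against the spring, about halfway to the lock click, until its arrows point into the orange pulse bands. Never turn it as far as the click into lock. The spring would turn it back, so finish with the gripper still holding the lid there, steady, fully seated; leave the jars, mill, timer, spoon and mug where they stand.

Things in the scene. Friction and masses are not known exactly. Their poses are not given: they have to be found in the camera images.
- grinder: White electric spice grinder, fixed on its rubber foot: round, 100 mm across, 90 mm high, aluminium collar on top. Origin: centre of its underside, z up. Its +x and -x point at the two entry slots of the mouth (alike under a half turn). A seated lid has its origin on the grinder's axis, 74 mm over this origin, flange resting on the lip.
- grinder_mouth (a point): Centre of the mouth at the top of its lip, 90 mm over the worktop; axes as the grinder's. The lip is 7 mm thick and leaves a hole 62 mm across; two entry slots 18 mm wide reach out to 37 mm from the axis at +x and -x. The lugs (5 mm high) must pass the lip at the slots; under it they turn with 2 mm of height to spare.
- pulse_mark (a point): Middle of one orange pulse band, on the collar's shoulder 45 mm from the axis. There are two, half a turn apart. On the shoulder, clockwise from above: a black wedge at each entry slot (0 degrees), the orange band (30 to 53 degrees, middle 41), a red dot at the locked place (89 degrees).
- lid: Loose white bayonet lid, 120 g, lying right way up. Origin: centre of its underside, z up, x along its grip bar and lugs (alike under a half turn). Plug 58 mm across (52 at its foot), z = 0 to 16 mm; two round-nosed lugs 12 mm wide, z = 2 to 7 mm, reaching 35.5 mm from the axis at +x and -x; flange 83 mm across, z = 16 to 21 mm, with an orange arrow over each lug; low dome to 23 mm.
- lid_grip (a point): On the lid's axis, 45 mm over its underside, in the ribbed dark grip bar: 62 mm long (along the lid's x), 18 mm wide (along y), from 23 to 53 mm over the underside. The place to take the lid, from above, fingers closing along the lid's y. The bar lies right over the lugs. Mind the wrist: a wall cabinet hangs over the back of the worktop, its underside 0.49 m up, its door handles 0.52 m ahead of the robot.
- switch_ring (a joint): Turn (rad) of the sprung ring in the mouth: 0 at rest, grows as the seated lid turns clockwise from above. The lugs meet it after about 0.1 rad, so the lid has turned this plus 0.1. Spring: 0.04 N m at 0, 0.11 at 0.6; it turns a released lid back. Orange band: 0.42 to 0.82, middle 0.62. From 1.1 the twist stiffens at a sprung detent; beyond 1.3 it clicks into lock.
- spice_jar_dark: Bystander, loose: clear spice jar with a black cap and a dark label, 41 mm across, 105 mm high. Origin: centre of its underside.
- spice_jar_green: Bystander, loose: clear spice jar with a black cap and dark green contents, 41 mm across, 105 mm high. Origin: centre of its underside.
- spice_jar_blue: Bystander, loose: spice jar with a black cap and a blue label, standing apart from the other two, 41 mm across, 105 mm high. Origin: centre of its underside.
- pepper_mill: Bystander, loose: turned wooden pepper mill, 58 mm across, 170 mm high. Origin: centre of its underside.
- egg_timer: Bystander, loose: red and white wind-up egg timer, 62 mm across, 60 mm high. Origin: centre of its underside.
- measuring_spoon: Bystander, loose: light grey measuring spoon, 122 mm long, 13 mm high. Origin: under its middle.
- mug: Bystander, loose: dark teal mug, 79 mm across, 96 mm high, handle toward its own -y. Origin: centre of its underside.
There are look-alikes about, which are no part of the job. What is shaped like the lid but blue or purple is not meant.

How it is judged:
On the way, in this order (a step that is already met when the one before it is completed fails the run):
1. the lid sits flat in the mouth, its lugs through the slots, not yet turned into the orange band (z of lid in the frame of grinder between 0.071 and 0.077 m and horizontal distance between lid and grinder below 0.004 m and angle between lid's own z axis and vertical below 0.09 rad and value of joint switch_ring below 0.35 rad), for 0.05 s.
2. the seated lid is turned into the orange band and held there (z of lid in the frame of grinder between 0.071 and 0.077 m and horizontal distance between lid and grinder below 0.004 m and angle between lid's own z axis and vertical below 0.09 rad and value of joint switch_ring between 0.42 and 0.82 rad and contact force between the fingers and lid above 1 N), for 0.5 s.
At the end, for the whole second after the job is handed in: Lid seated (within 3 mm of its seated height, 4 mm of the grinder's axis, tilt under 0.09 rad), switch ring at 0.42 to 0.82 rad (arrows in the orange bands), steady, still held by the fingers (over 1 N); the seven bystanders within 30 mm of where they stood (all of step 2 and angular speed of lid below 0.15 rad/s and linear speed of lid below 0.02 m/s and distance of each of spice_jar_dark, spice_jar_green, spice_jar_blue, pepper_mill, egg_timer, measuring_spoon, mug from where it was at the start of the episode below 0.03 m); the arm keeps its last pose, push and grip.
It fails at once if the lid is turned over the click into lock (switch ring beyond 1.3 rad) (value of joint switch_ring above 1.3 rad).
It fails at once if a bystander (jar, mill, timer, spoon, mug) is pushed away or knocked over (30 mm or more) (distance of any of spice_jar_dark, spice_jar_green, spice_jar_blue, pepper_mill, egg_timer, measuring_spoon, mug from where it was at the start of the episode above 0.03 m or angle between any of spice_jar_dark, spice_jar_green, spice_jar_blue, pepper_mill, egg_timer, mug's own z axis and vertical above 0.5 rad).
It also fails if it takes over 51 s, if anything falls off the work surface, if the arm or the gripper's body presses on something with over 40 N, if the wrist force passes 120 N, or if a joint passes its speed limit or range.

## Robot

A 6-joint arm with a two-finger parallel gripper is mounted at the origin on a cart in front of the work surface, level with it; the furniture and walls round the work are solid. World frame = base frame: x ahead of the robot, y to its left, z up, the work surface at z = 0. Lengths are in m, angles in rad, forces in N, time in s.
With the tool pointing down it reaches from about 0.35 to 0.975 m from the base axis. Payload 4.9 kg.
Tool frame: the origin (TCP) lies on the mounting face of the last link; the fingertips stand 173 mm ahead of it and the grasp point (between the pads) lies 155 mm ahead of it; z points along the fingers, y is the line along which they close (so a half turn about z gives the same grasp; the last joint's range is limited). The gripper opens to 85 mm and grips with 20 to 120 N. Pads are 22 mm wide; open, the fingers measure 114 mm over their backs; the gripper's body (76 mm by 85 mm) begins 54 mm behind the grasp point. The pads swing forward as they close: fully open they stand 13 mm farther back than shut.
Start: joints at [1.091, 0.053, 1.613, -0, 1.476, -0.119], TCP at [0.221, 0.585, 0.405] pointing down, gripper open.
Joint ranges: [-3.01, 3.01], [-1.01, 2.22], [0.06, 2.58], [-1.02, 4.17], [0.09, 2.62], [-3.14, 3.14]. Speed limits (rad/s): [2.57, 2.57, 3.14, 3.14, 3.14, 3.14].

## Interface

Orientations are given as a rotation vector (axis times angle).
In Python, from station import monitor, eyes, finish_job gives the robot as it stands. The module is installed in compiled form; this text tells all that it offers.
- The arm moves only by the tool step_arm, never from a script. Its argument "commands" is a list of rows, each a list of 3 entries, a list of its own where there are three numbers: the opening in per cent of the stroke, from 0 (shut) to 100 (fully open), then the shift along the tool's x, y, z in mm, then the turn about the tool's z in degrees. In form: [[hand, [x, y, z], yaw], ...]. A call has 1 to 12 rows; each row is the pose to reach, as a shift and turn from the pose commanded when the call began, along the tool's axes at that moment; what a row does not reach only later rows make up. A row lasts 1/8 s, in which the tool goes at most 62.5 mm and 10.7 degrees, less where a joint would pass 70% of its speed; a pose out of reach is approached as far as the arm can. A call with a gripper value outside its range is refused whole. The fingers move at their own pace and stop on an object; "squeeze" is the grip in N (left out, the last holds). Time passes only in rows, so rows that repeat a pose let the fingers close. It gives the time, the measured TCP pose, the force, the opening and the grip force at its end, in the units of the state.
- monitor.get_obs(): the state, without advancing time (a new reading comes with each control period).
- eyes.get_image(name): name is "side" or "top" or "wrist"; returns the picture (384x512x3 uint8, red, green, blue); there is no depth.
- eyes.camera_info(name): a dict with "camera_matrix" (3x3 intrinsics, pixels), "extrinsics" (4x4, takes a point from camera to world coordinates). Camera axes: x right, y down, z forward; pixel columns grow to the right and rows downward; lengths in m; the calibration is good to about 2 mm. A picture is of the moment at which its call begins: read the wrist's pose just before it. camera_info takes no time and is no camera call; for the wrist camera it gives the pose at the moment of the call.
- finish_job(): hands the job in; it is judged then, once.
The state is a dict: "t": time; "q": joint angles; "dq": joint speeds; "effort": joint torques, N m; "tool_pos": TCP position; "tool_rot": TCP orientation; "contact_force": force on the tool from outside, world axes, zero at the start; "wrist_torque": the same for the moment, N m; "opening": finger opening in m; "grip_force": force on a finger pad.
Only numpy, scipy, OpenCV 4.12 (cv2) and the standard library are available. Lean on these libraries where they do the work, as an engineer would, in place of code of your own. Each camera call takes 0.05 s, during which the arm holds its last target. There are 200 camera calls.

## Working session

There is one attempt and no reset: what is moved stays moved. The work goes in short steps, Python scripts to look and compute and a tool call to move; the robot and the scene stay as the last step left them, time stands still between calls to the robot, and variables do not carry over. Pictures are saved under pics/ and viewed, at most 10 in all, crops included, and the job is handed in when it is done.

Besides the shell and the picture viewer there is one more tool, called after "Request:" as a command line: name --argument value ..., lists and objects as JSON in quotes. step_arm: Moves the arm, as the interface text tells. Its arguments: {"type":"object","properties":{"commands":{"type":"array"},"squeeze":{"type":"number"}},"required":["commands"]}

```bash
mkdir -p pics; python3 - <<'E'
from station import monitor, eyes
import cv2,numpy as np
o=monitor.get_obs();print({k:np.round(v,3).tolist() for k,v in o.items()})
for n in ("side","top"):
    i=eyes.camera_info(n);print(n,np.round(i["camera_matrix"],1).tolist(),np.round(i["extrinsics"],3).tolist())
    im=eyes.get_image(n);np.save(f"{n}.npy",im);cv2.imwrite(f"pics/{n}0.png",cv2.resize(im[:,:,::-1],(800,600),interpolation=cv2.INTER_CUBIC))
E
```

```text
{'t': 0.0, 'q': [1.091, 0.053, 1.614, -0.0, 1.476, -0.119], 'dq': [0.0, 0.001, -0.001, 0.0, 0.0, 0.001], 'effort': [0.001, -39.369, -37.017, -0.0, 0.007, -0.0], 'tool_pos': [0.221, 0.585, 0.403], 'tool_rot': [-0.564, -3.09, 0.003], 'contact_force': [-0.227, -0.324, 0.324], 'wrist_torque': [0.009, -0.011, -0.007], 'grip_force': 0.0, 'opening': 0.086}
side [[485.0, 0.0, 257.6], [0.0, 485.0, 192.7], [0.0, 0.0, 1.0]] [[-0.981, -0.11, 0.16, 0.288], [-0.194, 0.597, -0.778, 1.314], [-0.01, -0.794, -0.607, 1.129], [0.0, 0.0, 0.0, 1.0]]
top [[449.6, 0.0, 257.1], [0.0, 449.6, 202.0], [0.0, 0.0, 1.0]] [[-0.119, -0.785, 0.608, -0.598], [-0.993, 0.104, -0.06, 0.077], [-0.016, -0.61, -0.792, 1.563], [0.0, 0.0, 0.0, 1.0]]
```

View pics/top0.png

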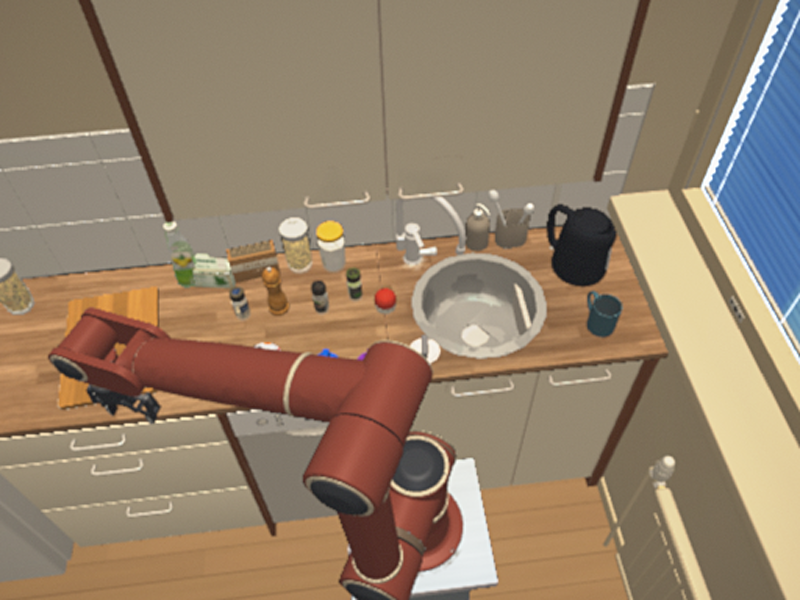

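View pics/side0.png

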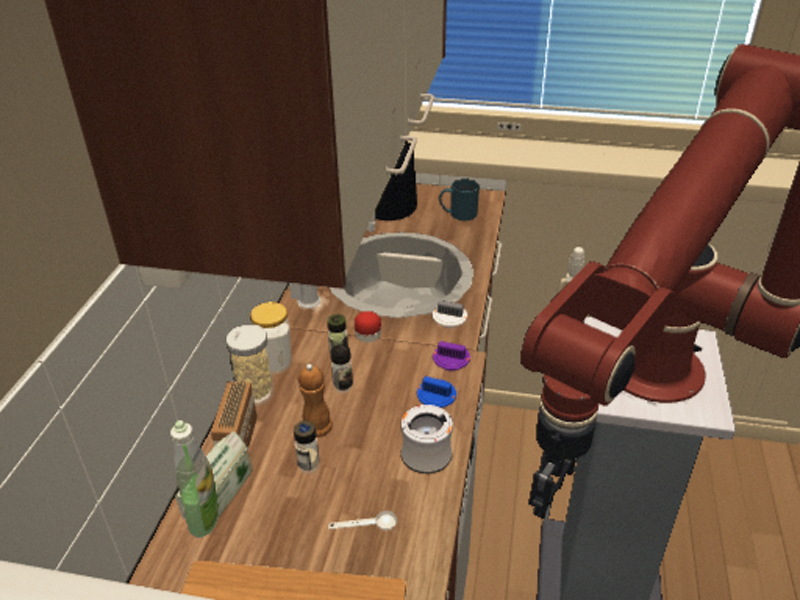

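The side view shows the white lid at about (450,315) with its dark grip bar, and the open grinder at about (427,430), mouth near row 422. The blue and purple look-alikes lie between them. I'll get rough positions from this view and refine with the wrist camera.

```bash
cat > h.py <<'E'
import numpy as np,cv2
from scipy.spatial.transform import Rotation as R
from station import monitor, eyes
def ray(info,uv,z):
    K=np.array(info["camera_matrix"]);T=np.array(info["extrinsics"])
    uv=np.atleast_2d(np.array(uv,float))
    d=np.c_[uv,np.ones(len(uv))]@np.linalg.inv(K).T@T[:3,:3].T
    return T[:3,3]+d*((z-T[2,3])/d[:,2])[:,None]
def proj(info,p):
    K=np.array(info["camera_matrix"]);T=np.array(info["extrinsics"])
    c=(np.atleast_2d(p)-T[:3,3])@T[:3,:3];u=c@K.T
    return u[:,:2]/u[:,2:]
def shot(name):
    i=eyes.camera_info(name);return i,eyes.get_image(name)
E
python3 - <<'E'
from h import *
i=eyes.camera_info("side");s=.64
for n,uv,z in [("lidbar",(450,310),.045),("lid flange",(450,318),.021),("purple",(451,352),.045),("blue",(436,387),.045),("mouth",(427,425),.09),("timer",(368,322),.05),("jarblue cap",(305,432),.1),("dark",(341,352),.1),("green",(338,323),.1),("mill top",(311,368),.17),("spoon",(365,522),.01)]:
    print(n,ray(i,np.array(uv)*s,z).round(3))
o=monitor.get_obs();print(R.from_rotvec(o["tool_rot"]).as_matrix().round(3))
w=eyes.camera_info("wrist");T=np.array(w["extrinsics"]);Rt=R.from_rotvec(o["tool_rot"]).as_matrix()
print(np.round(w["camera_matrix"],1).tolist(),(Rt.T@T[:3,:3]).round(3),Rt.T@(T[:3,3]-o["tool_pos"]))
E
```

```text
lidbar [[ 0.459 -0.062  0.045]]
lid flange [[ 0.458 -0.062  0.021]]
purple [[0.435 0.084 0.045]]
blue [[0.45  0.197 0.045]]
mouth [[0.443 0.346 0.09 ]]
timer [[0.634 0.022 0.05 ]]
jarblue cap [[0.658 0.414 0.1  ]]
dark [[0.65  0.188 0.1  ]]
green [[0.681 0.097 0.1  ]]
mill top [[0.669 0.318 0.17 ]]
spoon [[0.523 0.521 0.01 ]]
[[-0.936  0.353 -0.001]
 [ 0.353  0.936 -0.002]
 [ 0.    -0.002 -1.   ]]
[[269.9, 0.0, 257.9], [0.0, 269.9, 193.1], [0.0, 0.0, 1.0]] [[ 0.001 -0.966 -0.26 ]
 [ 1.     0.001 -0.   ]
 [ 0.    -0.26   0.966]] [6.48133885e-02 2.02125837e-05 3.08357989e-02]
```

Request:
step_arm --commands '[[100, [-60, -30, 15], 0], [100, [-120, -60, 30], 0], [100, [-180, -90, 45], 0], [100, [-240, -120, 60], 0], [100, [-300, -148, 75], 0], [100, [-300, -148, 75], 0], [100, [-300, -148, 75], 0], [100, [-300, -148, 75], 0]]'

```text
t: 1.1
tool_pos: [0.4487, 0.3407, 0.3296]
tool_rot: [-0.563, -3.09, -0.0]
contact_force: [0.1, 0.0, 0.7]
opening: 0.0851
grip_force: 0.0
```

```bash
python3 - <<'E'
from h import *
i,im=shot("wrist");np.save("w1.npy",im);np.savez("w1i.npz",**i)
o=monitor.get_obs();print(o["t"],np.round(o["tool_pos"],4),np.round(o["q"],3))
print(proj(i,[[.443,.346,.09]]))
cv2.imwrite("pics/w1.png",cv2.resize(im[:,:,::-1],(800,600),interpolation=cv2.INTER_CUBIC))
E
```

```text
1.15 [0.4485 0.341  0.3298] [ 0.518 -0.035  1.829  0.     1.348 -0.693]
[[261.53145371 195.09914223]]
```

View pics/w1.png

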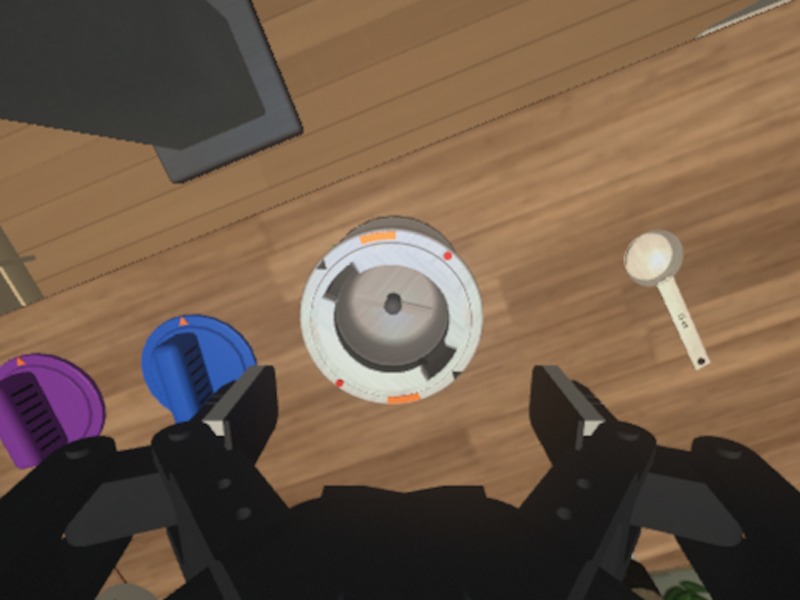

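The wrist view shows the grinder at about (392,310). It has orange bands at (378,237) and (404,399), red dots at (448,256) and (340,383), and wedges at (321,265) and (457,375). I'll measure these.

```bash
python3 - <<'E'
from h import *
i=dict(np.load("w1i.npz"));im=np.load("w1.npy");hsv=cv2.cvtColor(im,cv2.COLOR_RGB2HSV)
roi=np.zeros(im.shape[:2],np.uint8);cv2.circle(roi,(251,198),64,1,-1)
def blobs(m,mn=4):
    n,l,s,c=cv2.connectedComponentsWithStats((m&(roi>0)).astype(np.uint8));return [(s[k,4],c[k]) for k in range(1,n) if s[k,4]>=mn]
H,S,V=cv2.split(hsv)
O=blobs((H>=7)&(H<22)&(S>150)&(V>150),20);Rd=blobs(((H<6)|(H>172))&(S>140)&(V>120));Bk=blobs((V<70)&(S<120))
for n,B in (("O",O),("R",Rd),("B",Bk)): print(n,[(int(a),c.round(1).tolist()) for a,c in B])
for z in (.083,.086,.09):
  for n,B in (("O",O),("R",Rd)):
    if len(B)==2:
        p=ray(i,[B[0][1],B[1][1]],z)[:,:2];d=p[1]-p[0];print(z,n,p.mean(0).round(4),np.linalg.norm(d).round(4),np.degrees(np.arctan2(d[1],d[0])).round(2))
p=ray(i,np.array([[321,265],[457,375],[341,284],[440,359]])*.64,.09)
print(p.round(4),np.degrees(np.arctan2(*(p[1]-p[0])[[1,0]])),np.degrees(np.arctan2(*(p[3]-p[2])[[1,0]])))
E
```

```text
O [(75, [241.5, 151.0]), (83, [258.1, 255.0])]
R [(15, [286.4, 163.4]), (15, [216.7, 244.8])]
B [(18, [252.0, 189.5]), (337, [263.1, 230.9]), (5, [291.0, 238.8])]
0.083 O [0.4502 0.3333] 0.0921 -12.34
0.083 R [0.4502 0.3332] 0.0926 -60.13
0.086 O [0.4493 0.3338] 0.0908 -12.34
0.086 R [0.4493 0.3336] 0.0913 -60.13
0.09 O [0.4481 0.3343] 0.0891 -12.34
0.09 R [0.4481 0.3342] 0.0896 -60.13
[[0.4081 0.3121 0.09  ]
 [0.4888 0.3567 0.09  ]
 [0.4207 0.3177 0.09  ]
 [0.4769 0.3512 0.09  ]] 28.897449598454102 30.745054647232145
```

Request:
step_arm --commands '[[100, [-23, -57, 0], 0], [100, [-46, -114, 0], 0], [100, [-69, -171, 0], 0], [100, [-92, -228, 20], 0], [100, [-115, -285, 40], 0], [100, [-138, -340, 55], 0], [100, [-151, -371, 65], 0], [100, [-151, -371, 65], 0], [100, [-151, -371, 65], 0], [100, [-151, -371, 65], 0]]'

```text
t: 2.4
tool_pos: [0.4596, -0.0587, 0.2653]
tool_rot: [0.56, 3.09, 0.0]
contact_force: [-0.4, 0.2, -0.2]
opening: 0.0852
grip_force: 0.0
```

```bash
python3 - <<'E'
from h import *
i,im=shot("wrist");np.save("w2.npy",im);np.savez("w2i.npz",**i)
o=monitor.get_obs();print(o["t"],np.round(o["tool_pos"],4),np.round(o["tool_rot"],3),np.round(o["q"],3))
cv2.imwrite("pics/w2.png",cv2.resize(im[:,:,::-1],(800,600),interpolation=cv2.INTER_CUBIC))
E
```

```text
2.45 [ 0.4596 -0.0588  0.2652] [0.56 3.09 0.  ] [-0.288 -0.216  2.107  0.     1.249 -1.501]
```

View pics/w2.png

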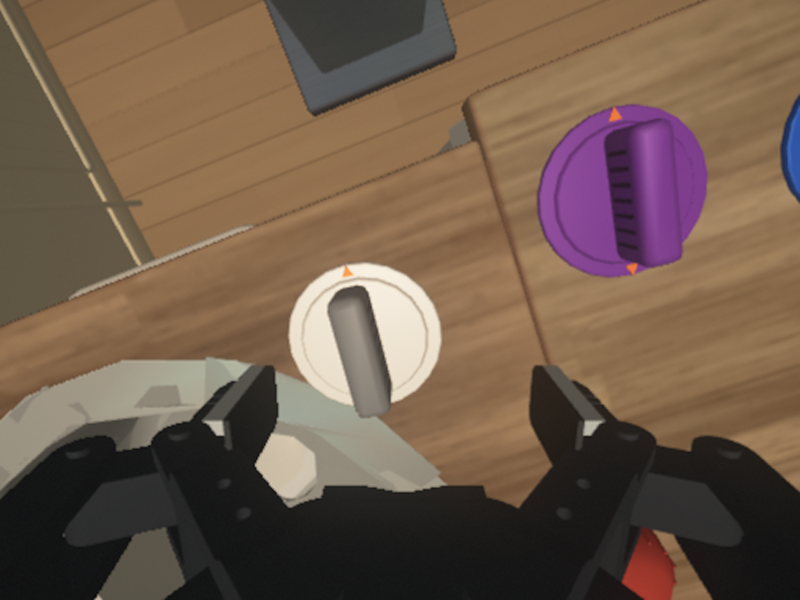

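The white lid's flange is centred near (365,337), with its arrow at (347,271). The grip bar leans from (350,295) to (374,410). I'll fit a circle for the centre and use the arrow plus the bar for the angle.

```bash
python3 - <<'E'
from h import *
from scipy.optimize import least_squares
i=dict(np.load("w2i.npz"));im=np.load("w2.npy");H,S,V=cv2.split(cv2.cvtColor(im,cv2.COLOR_RGB2HSV))
roi=np.zeros(im.shape[:2],np.uint8);cv2.circle(roi,(234,214),56,1,-1)
print(im[235,200],im[185,240],im[250,272],im[215,228])
m=((V>185)&(im[:,:,0]>=im[:,:,1])&(S<60)&(roi>0)).astype(np.uint8)
n,l,s,c=cv2.connectedComponentsWithStats(m);k=1+np.argmax(s[1:,4]);m=(l==k).astype(np.uint8)
cs,_=cv2.findContours(m,cv2.RETR_EXTERNAL,cv2.CHAIN_APPROX_NONE);h=cv2.convexHull(max(cs,key=cv2.contourArea))[:,0].astype(float)
# top (flange upper edge) z=.021
for z in (.021,.018):
    p=ray(i,h,z)[:,:2]
    f=least_squares(lambda q:np.hypot(*(p-q[:2]).T)-q[2],[.459,-.06,.0415],loss="soft_l1",f_scale=.0005)
    print(z,f.x.round(4),np.abs(f.fun).max().round(4),len(h))
ctr=f.x[:2]
a=((H>=3)&(H<25)&(S>120)&(V>150)&(roi>0)).astype(np.uint8)
n,l,s,c=cv2.connectedComponentsWithStats(a)
for k in range(1,n):
    if s[k,4]>4 and c[k][1]<185:
        q=ray(i,c[k],.021)[0,:2]-ctr;print("arrow",c[k].round(1),s[k,4],np.hypot(*q).round(4),np.degrees(np.arctan2(q[1],q[0])).round(2))
g=((V<185)&(S<60)&(roi>0)).astype(np.uint8);g[:, :205]=0;g[:,255:]=0;g[270:]=0;g[:180]=0
n,l,s,c=cv2.connectedComponentsWithStats(g);k=1+np.argmax(s[1:,4]);cs,_=cv2.findContours((l==k).astype(np.uint8),0,2)
q=ray(i,cs[0][:,0],.050)[:,:2];r=cv2.minAreaRect((q*1000).astype(np.float32));print("bar",r,s[k])
cv2.imwrite("pics/dbg.png",np.hstack([m*255,g*255]))
print("tool y angle",np.degrees(np.arctan2(*R.from_rotvec(monitor.get_obs()["tool_rot"]).as_matrix()[[1,0],1])))
E
```

```text
[221 207 185] [245 237 222] [130 100  74] [158 148 137]
0.021 [ 0.4644 -0.0826  0.0407] 0.0003 45
0.018 [ 0.4654 -0.0832  0.0413] 0.0003 45
arrow [221.9 174.1] 20 0.0378 171.55
bar ((462.46209716796875, -82.93705749511719), (33.96971893310547, 68.40673065185547), 66.57797241210938) [ 205  182   46   88 2507]
tool y angle 69.46152008736745
```

Request:
step_arm --commands '[[100, [-13.3, -20.7, 0], -6], [100, [-13.3, -20.7, 0], -12], [100, [-13.3, -20.7, 0], -12], [100, [-13.3, -20.7, 0], -12]]'

```text
t: 2.95
tool_pos: [0.4645, -0.0835, 0.2648]
tool_rot: [0.238, 3.132, 0.0]
contact_force: [0.1, 0.1, 0.4]
opening: 0.0853
grip_force: 0.0
```

```bash
python3 - <<'E'
from h import *
i,im=shot("wrist");np.save("w3.npy",im);np.savez("w3i.npz",**i)
o=monitor.get_obs();print(o["t"],np.round(o["tool_pos"],4),np.round(o["tool_rot"],3))
M=R.from_rotvec(o["tool_rot"]).as_matrix();print(np.degrees(np.arctan2(M[1,1],M[0,1])))
cv2.imwrite("pics/w3.png",cv2.resize(im[120:330,120:400,::-1],(800,600),interpolation=cv2.INTER_CUBIC))
E
```

```text
3.0 [ 0.4645 -0.0836  0.2648] [ 0.238  3.132 -0.   ]
81.31648371771739
```

View pics/w3.png

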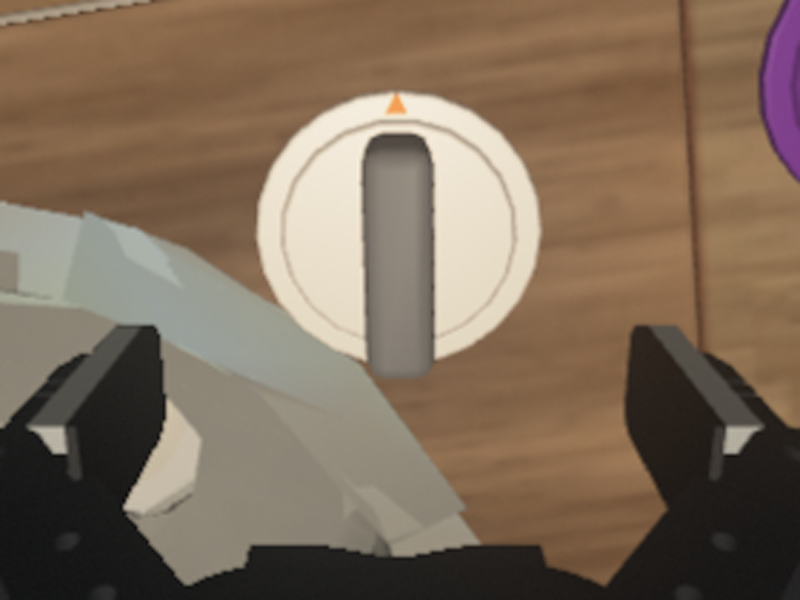

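The bar is upright and centred between the fingers, at column 399 in the crop. Next I go down and grip.

Request:
step_arm --commands '[[70, [0, 0, 30], 0], [60, [0, 0, 62], 0], [60, [0, 0, 62], 0], [60, [0, 0, 62], 0], [0, [0, 0, 62], 0], [0, [0, 0, 62], 0], [0, [0, 0, 62], 0], [0, [0, 0, 62], 0], [0, [0, 0, 62], 0], [0, [0, 0, 62], 0]]' --squeeze 70

```text
t: 4.25
tool_pos: [0.4654, -0.0844, 0.2043]
tool_rot: [0.237, 3.13, -0.001]
contact_force: [0.4, 0.5, 7.1]
opening: 0.0167
grip_force: 70.5
```

Request:
step_arm --commands '[[0, [0, 0, -40], 0], [0, [0, 0, -80], 0], [0, [5, 25, -118], 0], [0, [15, 80, -118], -5], [0, [26, 135, -118], -11], [0, [37, 190, -118], -17], [0, [47, 245, -118], -23], [0, [58, 300, -118], -29], [0, [68, 355, -118], -35], [0, [79, 411, -118], -37.3], [0, [79, 411, -118], -37.3], [0, [79, 411, -118], -37.3]]'

```text
t: 5.75
tool_pos: [0.4481, 0.3339, 0.3199]
tool_rot: [0.777, -3.042, 0.001]
contact_force: [0.3, -1.1, -1.3]
opening: 0.0163
grip_force: 69.4
```

```bash
python3 - <<'E'
from h import *
i,im=shot("wrist");np.save("w4.npy",im);np.savez("w4i.npz",**i)
o=monitor.get_obs();print(o["t"],np.round(o["tool_pos"],4),np.round(o["tool_rot"],3),np.round(o["contact_force"],2),o["opening"],np.round(o["q"],2))
M=R.from_rotvec(o["tool_rot"]).as_matrix();print(np.degrees(np.arctan2(M[1,1],M[0,1])),M[:,2])
cv2.imwrite("pics/w4.png",cv2.resize(im[:,:,::-1],(800,600),interpolation=cv2.INTER_CUBIC))
E
```

```text
5.8 [0.4482 0.3334 0.32  ] [ 7.750e-01 -3.043e+00  1.000e-03] [ 0.19  0.11 -0.84] 0.01672330624914191 [ 0.51 -0.04  1.85 -0.    1.33 -1.56]
118.5893225236943 [-0.00109474 -0.00103687 -0.99999886]
```

View pics/w4.png

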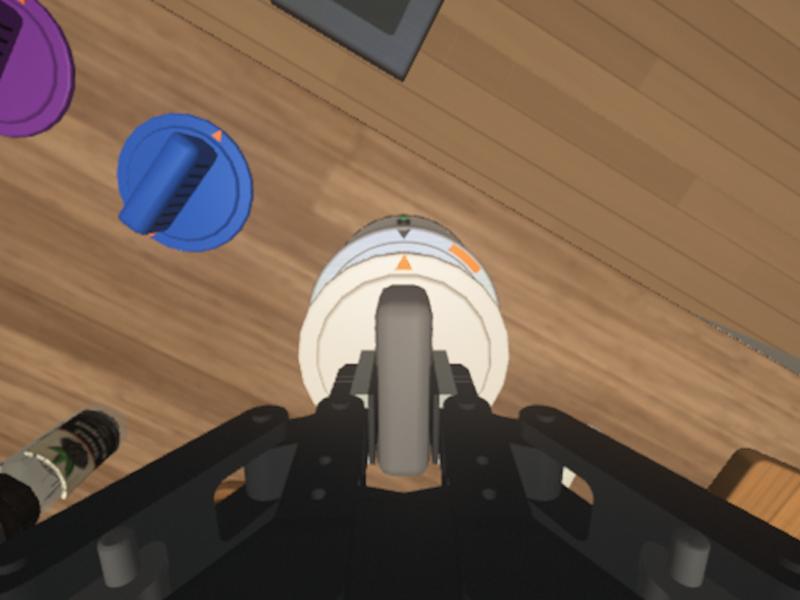

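The lid is held level. Its arrow at (403,262) lines up with the grinder's wedge at (403,234), which is also the camera's centre column. I still need the offset along tool x.

```bash
python3 - <<'E'
from h import *
from scipy.optimize import least_squares
i=dict(np.load("w4i.npz"));im=np.load("w4.npy");H,S,V=cv2.split(cv2.cvtColor(im,cv2.COLOR_RGB2HSV))
o=monitor.get_obs();M=R.from_rotvec(o["tool_rot"]).as_matrix();t=np.array(o["tool_pos"])
m=((V>150)&(im[:,:,0].astype(int)-im[:,:,2]>12)&(S<70)).astype(np.uint8);m[:155]=0;m[262:]=0;m[:,:180]=0;m[:,340:]=0
n,l,s,c=cv2.connectedComponentsWithStats(m);k=1+np.argmax(s[1:,4])
cs,_=cv2.findContours((l==k).astype(np.uint8),0,1);h=cv2.convexHull(max(cs,key=cv2.contourArea))[:,0].astype(float);h=h[h[:,1]<235]
for z in (.137,.134):
    p=ray(i,h,z);p=(p-t)@M[:,:2]
    f=least_squares(lambda q:np.hypot(*(p-q[:2]).T)-q[2],[0,0,.0415],loss="soft_l1",f_scale=.0005);print("lid in tool",z,f.x.round(4),np.abs(f.fun).max().round(4),len(h))
    r=least_squares(lambda q:np.hypot(*(p-q[:2]).T)-.0412,[0,0],loss="soft_l1",f_scale=.0005);print(" fixed r",r.x.round(4))
g=(np.array([.4489,.334,.09])-t)@M;print("grinder in tool (early view)",g.round(4))
# wedge & orange in this view
om=((H>=5)&(H<22)&(S>150)&(V>150)).astype(np.uint8);om[:150]=0;om[180:]=0
n,l,s,c=cv2.connectedComponentsWithStats(om)
for k in range(1,n):
    if s[k,4]>8: print("orange",c[k].round(1),s[k,4],((ray(i,c[k],.0875)-t)@M).round(4),((ray(i,c[k],.137)-t)@M).round(4))
a=np.radians(28.8);ob=np.array([.4489,.334,.0875])
w=((ray(i,[403*.64,234*.64],.0875)-t)@M);print("wedge",w.round(4))
for ang in (28.8+180-41,28.8-41): 
  q=ob+.045*np.array([np.cos(np.radians(ang)),np.sin(np.radians(ang)),0]);print("pred orange px",proj(i,q).round(1))
E
```

```text
lid in tool 0.137 [0.0101 0.0001 0.0399] 0.0019 21
 fixed r [0.0084 0.0001]
lid in tool 0.134 [0.009  0.0001 0.0407] 0.002 21
 fixed r [0.0084 0.0001]
grinder in tool (early view) [-0.0012  0.0003  0.23  ]
orange [297.4 164.9] 81 [[0.0329 0.0297 0.2326]] [[0.0408 0.0224 0.1831]]
orange [258.3 168.8] 35 [[2.990e-02 2.000e-04 2.326e-01]] [[3.850e-02 1.000e-04 1.831e-01]]
wedge [[ 4.410e-02 -1.000e-04  2.326e-01]]
pred orange px [[297.5 164.9]]
pred orange px [[222.3 247.6]]
```

Request:
step_arm --commands '[[0, [-2, 0.2, 10], -0.2], [0, [-2, 0.2, 20], -0.2], [0, [-2, 0.2, 25], -0.2], [0, [-2, 0.2, 29], -0.2], [0, [-2, 0.2, 32], -0.2], [0, [-2, 0.2, 34], -0.2], [0, [-2, 0.2, 34], -0.2]]'

```text
t: 6.68
tool_pos: [0.45, 0.3353, 0.2867]
tool_rot: [-0.782, 3.043, -0.0]
contact_force: [0.3, -0.1, -0.8]
opening: 0.0167
grip_force: 69.4
```

Request:
step_arm --commands '[[0, [0, 0, 3], 0], [0, [0, 0, 6], 0], [0, [0, 0, 8], 0], [0, [0, 0, 9], 0], [0, [0, 0, 9], 0], [0, [0, 0, 9], 0]]'

```text
t: 7.42
tool_pos: [0.4501, 0.3353, 0.2783]
tool_rot: [-0.782, 3.043, 0.0]
contact_force: [-2.5, -1.8, 5.1]
opening: 0.0167
grip_force: 70.2
```

Request:
step_arm --commands '[[0, [0, 0, 1], 0], [0, [0, 0, 1.5], 0], [0, [0, 0, 1.5], 0], [0, [0, 0, 1.5], 0]]'

```text
t: 7.92
tool_pos: [0.4502, 0.3354, 0.2783]
tool_rot: [0.782, -3.042, 0.0]
contact_force: [-6.5, -3.1, 12.5]
opening: 0.0167
grip_force: 71.4
```

```bash
python3 - <<'E'
from h import *
i,im=shot("wrist");j,s=shot("side")
p=proj(j,[.449,.334,.08])[0].astype(int);c=s[p[1]-45:p[1]+45,p[0]-60:p[0]+60]
a=cv2.resize(c[:,:,::-1],(400,300),interpolation=cv2.INTER_CUBIC);b=cv2.resize(im[:,:,::-1],(400,300),interpolation=cv2.INTER_AREA)
b=cv2.resize(im[110:290,140:380,::-1],(400,300),interpolation=cv2.INTER_CUBIC)
cv2.imwrite("pics/w5.png",np.hstack([a,b]))
o=monitor.get_obs();print(o["t"],np.round(o["tool_pos"],4),np.round(o["contact_force"],2),np.round(o["wrist_torque"],3))
E
```

```text
8.025 [0.4502 0.3354 0.2783] [-7.46 -3.23 12.67] [-0.674  1.033 -0.013]
```

View pics/w5.png

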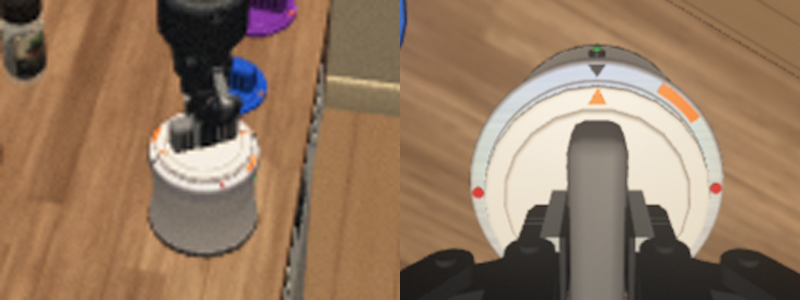

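The lid is seated: its flange is flush inside the collar and the arrow sits at the wedge. I'll ease the side load and turn it clockwise.

Request:
step_arm --commands '[[0, [1, 0, 0], 0], [0, [1, 0, 0], 3], [0, [1, 0, 0], 7], [0, [1, 0, 0], 11], [0, [1, 0, 0], 15], [0, [1, 0, 0], 19], [0, [1, 0, 0], 23], [0, [1, 0, 0], 23]]'

```text
t: 9.02
tool_pos: [0.4503, 0.3349, 0.2782]
tool_rot: [-0.159, 3.133, 0.001]
contact_force: [-0.6, -2.7, 7.7]
opening: 0.0166
grip_force: 70.7
```

```bash
python3 - <<'E'
from h import *
o=monitor.get_obs();M=R.from_rotvec(o["tool_rot"]).as_matrix()
print(np.round(o["tool_pos"],4),np.degrees(np.arctan2(M[1,1],M[0,1])),(M.T@o["contact_force"]).round(2),(M.T@o["wrist_torque"]).round(3))
E
```

```text
[0.4503 0.3349 0.2782] 95.8039893487349 [ 0.82 -2.62 -7.74] [0.502 0.116 0.045]
```

Request:
step_arm --commands '[[0, [0, 0, 0], 4], [0, [0, 0, 0], 8], [0, [0, 0, 0], 12], [0, [0, 0, 0], 15], [0, [0, 0, 0], 18], [0, [0, 0, 0], 18], [0, [0, 0, 0], 18], [0, [0, 0, 0], 18], [0, [0, 0, 0], 18], [0, [0, 0, 0], 18], [0, [0, 0, 0], 18]]'

```text
t: 10.4
tool_pos: [0.4504, 0.3345, 0.2783]
tool_rot: [0.333, 3.12, -0.0]
contact_force: [0.5, -4.3, 8.9]
opening: 0.0164
grip_force: 70.8
```

```bash
python3 - <<'E'
from h import *
i,im=shot("wrist")
cv2.imwrite("pics/w6.png",cv2.resize(im[110:290,140:380,::-1],(800,600),interpolation=cv2.INTER_CUBIC))
o=monitor.get_obs();M=R.from_rotvec(o["tool_rot"]).as_matrix()
print(o["t"],np.round(o["tool_pos"],4),np.degrees(np.arctan2(M[1,1],M[0,1])),(M.T@o["contact_force"]).round(2),(M.T@o["wrist_torque"]).round(3),o["grip_force"])
H,S,V=cv2.split(cv2.cvtColor(im,cv2.COLOR_RGB2HSV))
om=((H>=5)&(H<22)&(S>150)&(V>150)).astype(np.uint8);n,l,s,c=cv2.connectedComponentsWithStats(om)
for k in range(1,n):
    if s[k,4]>8 and 140<c[k][1]<190: print(c[k].round(1),s[k,4])
E
```

```text
10.45 [0.4504 0.3345 0.2783] 77.82540577876233 [-1.42 -3.84 -8.4 ] [ 0.753 -0.095  0.025] 70.81601142883301
[256.8 151.5] 148
[258.  168.8] 34
```

View pics/w6.png

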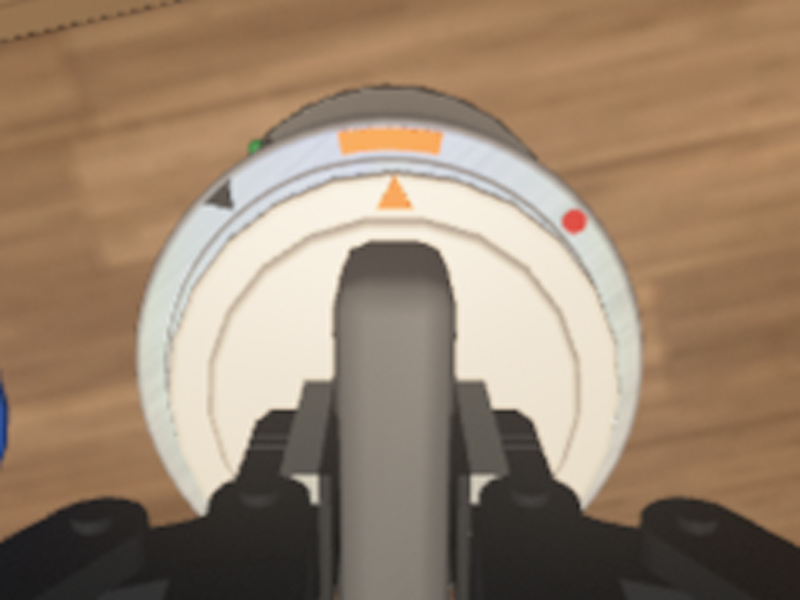

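The arrow at (394,192) points at the middle of the orange band at (390,141). The lid has been held there steadily for more than 0.5 s.

```bash
python3 -c "
from station import finish_job
print(finish_job())"
```

```text
the job is handed in; nothing more can be done
None
```

The job is handed in at about 10.5 s: the lid is seated in the grinder, turned about 41° so its arrow points to the middle of the orange band, and still held by the gripper; the bystanders were not re-measured at the end, but the arm's path kept clear of them.

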